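# Tap a grooved block down onto its parallels in a spring-jaw vise

## Task

Lift the aluminium block out of its wooden cradle, set it down on the table and let go, then take it again (by its two ends, so that the fingers clear the jaws) and rest it, groove up and lengthwise, in the mouth of the vise jaws; let go while it still stands proud. Then take the small hand tamper and tap the block down with it until it sits fully home and level on both steel parallels, so that they can no longer slide. Stand the tamper upright on the bare table again and leave the other things lying around as they are.

Things in the scene. Friction and masses are not known exactly. Their poses are not given: they have to be found in the camera images.
- block: Bare aluminium block, 60 mm long (own x) x 34 mm wide (own y) x 22 mm high (z), a groove 10 mm wide and 4 mm deep along x in its top; about 0.15 kg. Origin: centre of its underside. It starts flat in the cradle, groove up, its underside 6 mm above the table, its x along the cradle's x.
- cradle: Fixed wooden cradle, 92 x 46 mm, floor 6 mm thick. End cheeks (13 mm thick, 32 mm high, 66 mm apart inside) cover the block's ends; the long sides have only lips 9 mm high and 3 mm thick, so that here the block can be gripped only by its long sides (across y). Origin: centre of its underside; x along its length.
- vise: Fixed low spring-jaw vise, base 64 x 130 mm; origin on the table under the seated block's middle, z up. Jaws run 50 mm along x and close along y: fixed jaw at +y (face at +17 mm), sprung jaw at -y, then spring rods and post to y = -79 mm. Jaw tops and post 54 mm, bed 28 mm above the table. The upper 10 mm of the jaw faces is bevelled 20 degrees from upright: a mouth 39 mm wide on top, middle at y = +1 mm.
- vise_seat (a point): Where the block's origin lies when home: middle of the plane of the parallels' tops, 40 mm above the table, axes as the vise's. Let go in the mouth, the block stands 5 to 9 mm above this; about 8 to 20 N down on the middle of its top drives it home, and it then stays. The home block's top is 22 mm above this point, 8 mm above the jaw tops.
- vise_jaw (a joint): Opening of the sprung jaw in m: 0 as it stands empty (jaws 32 mm apart), 0.002 with the block between the upright faces, at most 0.008; the spring closes it with 3 N at 0 and 4.5 N at 0.002.
- parallel_a: Loose ground steel bar (parallel), 72 x 8 x 12 mm high, lying along the jaws on the vise bed on the fixed jaw's side; origin: centre of its underside, x along it. Its ends stick out past the block.
- parallel_b: The same bar on the sprung jaw's side.
- tamper: Short hand tamper standing upright on the table, 75 mm high, about 0.2 kg: foot 34 mm in diameter up to 28 mm, then an upright wooden grip 23 mm in diameter from 32 to 75 mm. Origin: centre of the underside of its foot; z up along the grip. It starts between cradle and vise (some 25 cm apart), on the wheel's side; to its left (+y) the table is bare for 10 cm.
- spacer_ring: Bystander: black ring, 37 mm across, 8 mm high, lying on the table; origin under its centre.
- bearing_cup: Bystander: dark bearing cup, 37 mm across, 9 mm high, lying on the table; origin under its centre.
- hex_key: Bystander: small black hex key, 28 x 88 x 4 mm, lying on the table; origin under its middle.

How it is judged:
On the way, in this order (a step that is already met when the one before it is completed fails the run):
1. the block stands on the table beside the cradle, groove up, let go (height (world z) of block between -0.003 and 0.003 m and angle between block's own z axis and vertical below 0.1 rad and horizontal distance between block and cradle above 0.04 m and contact force between the fingers and block below 0.05 N and linear speed of block below 0.02 m/s), for 0.2 s.
2. the block rests in the mouth of the jaws, groove up and along them, proud of its home height by 3 to 12 mm, let go (z of block in the frame of vise_seat between 0.003 and 0.012 m and x of block in the frame of vise_seat between -0.01 and 0.01 m and angle between the x axis of block and the x axis of vise_seat, either way round below 0.08 rad and y of block in the frame of vise_seat between -0.006 and 0.006 m and angle between block's own z axis and vertical below 0.15 rad and contact force between each of the fingers, tamper and block below 0.05 N and linear speed of block below 0.02 m/s), for 0.3 s.
3. the tamper bears on the block as it is home (z of block in the frame of vise_seat below 0.0015 m and x of block in the frame of vise_seat between -0.01 and 0.01 m and angle between the x axis of block and the x axis of vise_seat, either way round below 0.08 rad and contact force between tamper and block above 1 N), for 0.04 s.
At the end, for the whole second after the job is handed in: Block home in the jaws: underside within 1.5 mm of the parallels' tops, within 10 mm along and 4 mm across the jaws, level within 0.03 rad, bearing on the parallels, which both lie under it within 12 mm of the middle; tamper upright on the table; all at rest (z of block in the frame of vise_seat between -0.0015 and 0.0015 m and y of block in the frame of vise_seat between -0.004 and 0.004 m and x of block in the frame of vise_seat between -0.01 and 0.01 m and angle between the x axis of block and the x axis of vise_seat, either way round below 0.08 rad and angle between block's own z axis and vertical below 0.03 rad and x of parallel_a in the frame of vise_seat between -0.012 and 0.012 m and z of each of parallel_a, parallel_b in the frame of vise_seat below -0.01 m and x of parallel_b in the frame of vise_seat between -0.012 and 0.012 m and (contact force between block and parallel_a above 0.1 N or contact force between block and parallel_b above 0.1 N) and height (world z) of tamper between -0.003 and 0.003 m and angle between tamper's own z axis and vertical below 0.1 rad and linear speed of tamper below 0.02 m/s and linear speed of block below 0.01 m/s); the robot touches nothing.
It fails at once if a bystander is moved more than 20 mm (distance of any of spacer_ring, bearing_cup, hex_key from where it was at the start of the episode above 0.02 m).
It also fails if it takes over 66 s, if anything falls off the work surface, if the arm or the gripper's body presses on something with over 40 N, if the wrist force passes 120 N, or if a joint passes its speed limit or range.

## Robot

A 7-joint arm with a two-finger parallel gripper is mounted at the origin on the work surface; the furniture and walls round the work are solid. World frame = base frame: x ahead of the robot, y to its left, z up, the work surface at z = 0. Lengths are in m, angles in rad, forces in N, time in s.
With the tool pointing down it reaches from about 0.425 to 0.925 m from the base axis. Payload 6.8 kg.
Tool frame: the origin (TCP) lies between the finger pads; the fingertips stand 17 mm ahead of it and the grasp point (between the pads) lies 2 mm behind it; z points along the fingers, y is the direction in which the jaws open and shut (so a half turn about z gives the same grasp; the last joint's range is limited). The gripper opens to 85 mm and grips with 20 to 120 N. Pads are 22 mm wide; open, the fingers measure 114 mm over their backs; the gripper's body (76 mm by 85 mm) begins 54 mm behind the grasp point. The pads swing forward as they close: fully open they stand 13 mm farther back than shut.
Start: joints at [1.204, 0.477, 0.022, 1.555, -0.011, 1.109, -0.083], TCP at [0.173, -0.653, 0.248] pointing down, gripper open.
Joint ranges: [-2.96, 2.96], [-0.34, 2.1], [-1.41, 1.46], [0.24, 2.44], [-1.37, 4.51], [0.17, 1.92], [-2.96, 2.96]. Speed limits (rad/s): [2.39, 2.39, 3.14, 3.14, 3.14, 3.14, 3.14].

## Interface

Orientations are given as a unit quaternion [w, x, y, z].
In Python, from station import bot gives the robot as it stands. The module is installed in compiled form; this text tells all that it offers.
- The arm moves only by the tool carry_out, never from a script. Its argument "moves" is a list of rows, each a list of 3 entries, a list of its own where there are three numbers: the turn, a rotation vector about the tool's x, y, z in degrees, then the shift along the tool's x, y, z in cm, then the finger opening in cm, from 0 to 8.54. A call has 1 to 5 rows; each row is the pose to reach, as a shift and turn from the pose commanded when the call began, along the tool's axes at that moment; what a row does not reach only later rows make up. A row lasts 1/8 s, in which the tool goes at most 62.5 mm and 10.7 degrees, less where a joint would pass 70% of its speed; a pose out of reach is approached as far as the arm can. A call with a gripper value outside its range is refused whole. The fingers move at their own pace and stop on an object; "newtons" is the grip in N (left out, the last holds). Time passes only in rows, so rows that repeat a pose let the fingers close. It gives the time, the measured TCP pose, the force and the opening at its end, in the units of the state.
- bot.get_obs(): the state, without advancing time (a new reading comes with each control period).
- bot.read_camera(name): name is "scene" or "top" or "wrist"; returns the picture (400x640x3 uint8, red, green, blue); there is no depth.
- bot.camera_info(name): a dict with "vertical_fov" (degrees; the focal length in pixels is half the picture's height over the tangent of half this angle, whatever the lens; pixels are square), "cx", "cy" (the principal point, pixels), "position" and "attitude" of the camera in the world. Camera axes: x right, y up, looking along -z (the intrinsics and any distortion apply to the point x, -y, -z); pixel columns grow to the right and rows downward; lengths in m; the calibration is good to about 2 mm. A picture is of the moment at which its call begins: read the wrist's pose just before it. camera_info takes no time and is no camera call; for the wrist camera it gives the pose at the moment of the call.
- bot.hand_in(): hands the job in, once; it reports no verdict.
Trained networks look in the newest picture that a camera, given by its name, has taken for a name from the list of things; names that differ only in an ending like _2 or _b are one class to them, and where a whole thing is asked for, a point or a joint stands for the part that bears it (a point fixed in the world has none). Each returns a list of dicts, best first, with "score" (0 to 1); they miss things now and then, are a little off and sometimes report something else, mostly with a low value. They report only what shows in the picture. A call takes as long as a camera call.
- bot.silhouettes(label, camera): "region" (400x640 bool, what is visible of it) and "location" ([column, row] in pixels, amid what is visible of it).
The state is a dict: "t": time; "q": joint angles; "joint_vel": joint speeds; "joint_torque": joint torques, N m; "eef_pos": TCP position; "tool_rot": TCP orientation; "contact_force": force on the tool from outside, world axes, zero at the start; "torque": the same for the moment, N m; "gripper_width": opening from 0.0 (shut) to 1.0 (fully open).
Only numpy, scipy, OpenCV 4.12 (cv2) and the standard library are available. Lean on these libraries where they do the work, as an engineer would, in place of code of your own. Each camera call takes 0.05 s, during which the arm holds its last target. There are 200 camera calls.

## Working session

There is one attempt and no reset: what is moved stays moved. The work goes in short steps, Python scripts to look and compute and a tool call to move; the robot and the scene stay as the last step left them, time stands still between calls to the robot, and variables do not carry over. Pictures are saved under pics/ and viewed, about 8 in all and at most 12, crops included, and the job is handed in when it is done.

Besides the shell and the picture viewer there is one more tool, called after "Emit:" by a JSON object that holds its "op" and its "data", one argument or row to a line. carry_out: Moves the arm, as the interface text tells. Its arguments: {"type":"object","properties":{"moves":{"type":"array"},"newtons":{"type":"number"}},"required":["moves"]}

```bash
mkdir -p pics; cat > h.py <<'E'
import numpy as np, cv2
from station import bot
from scipy.spatial.transform import Rotation as R
def rot(q): return R.from_quat(np.roll(np.array(q),-1)).as_matrix()
def ray(cam,px):
    c=bot.camera_info(cam); f=200/np.tan(np.radians(c['vertical_fov'])/2)
    d=np.array([(px[0]-c['cx'])/f,-(px[1]-c['cy'])/f,-1.]); return np.array(c['position']),rot(c['attitude'])@d
def at(cam,px,z):
    p,d=ray(cam,px); return p+d*(z-p[2])/d[2]
def proj(cam,P):
    c=bot.camera_info(cam); f=200/np.tan(np.radians(c['vertical_fov'])/2)
    v=(np.atleast_2d(P)-np.array(c['position']))@rot(c['attitude'])
    return np.c_[c['cx']+f*v[:,0]/-v[:,2], c['cy']-f*v[:,1]/-v[:,2]]
def save(cam,name):
    im=bot.read_camera(cam); cv2.imwrite(f'pics/{name}.png',im[:,:,::-1]); return im
E
python3 - <<'E'
from h import *
print(bot.get_obs())
for c in ['scene','top','wrist']: print(c,bot.camera_info(c))
a=save('top','top0'); b=save('scene','scene0')
for n in ['block','cradle','vise','tamper','parallel_a','spacer_ring','bearing_cup','hex_key']:
    for c in ['top']:
        for d in bot.silhouettes(n,c)[:2]:
            m=d['region'].astype(np.uint8); r=cv2.minAreaRect(cv2.findNonZero(m)); print(n,c,round(d['score'],2),d['location'],m.sum(),r, at(c,d['location'],0).round(3))
E
```

```text
{'t': 0.0, 'q': array([ 1.20391322,  0.47778595,  0.02236605,  1.55645835, -0.01150645,
        1.10931871, -0.0830513 ]), 'joint_vel': array([-2.09369333e-04,  1.78373021e-03, -1.44690536e-03,  5.87940040e-04,
       -3.65912868e-04, -9.86348597e-05, -8.75044364e-04]), 'joint_torque': array([ 4.98897589e-04, -5.96445322e+01,  1.60808779e+00, -2.81204438e+01,
        1.24809542e-02,  9.42626910e-03,  3.84603309e-07]), 'eef_pos': array([ 0.17256264, -0.65197993,  0.24733279]), 'tool_rot': array([-9.01227561e-04,  9.91637328e-01,  1.29052552e-01, -1.89416758e-04]), 'contact_force': array([-0.0479517 ,  1.13065069, -0.18786165]), 'torque': array([-0.02274448,  0.03469477, -0.01246332]), 'gripper_width': 1.0031264752757494}
scene {'vertical_fov': 56.054575052303804, 'cx': 321.0316042229204, 'cy': 205.18112784159925, 'position': array([ 0.14414539, -0.25572142,  0.66861504]), 'attitude': array([ 0.90010645,  0.36106152, -0.09873449, -0.22292254])}
top {'vertical_fov': 44.04365008210923, 'cx': 325.0414878891235, 'cy': 189.84685275213585, 'position': array([0.26692393, 0.22901388, 0.9068475
[... 1229 characters left out ...]
llel_a top 0.56 [350.6, 105.4] 175 ((351.4864807128906, 104.9189224243164), (36.49657440185547, 4.93196964263916), 80.53767395019531) [0.658 0.233 0.   ]
spacer_ring top 0.63 [375.1, 219.3] 49 ((372.3288269042969, 225.2393035888672), (17.902568817138672, 14.65889835357666), 3.5763344764709473) [0.44  0.156 0.   ]
bearing_cup top 0.46 [381.4, 277.6] 222 ((387.0000305175781, 275.5), (20.50609588623047, 19.091880798339844), 45.0) [0.336 0.131 0.   ]
hex_key top 0.55 [251.5, 309.1] 173 ((256.5, 301.5), (49.0, 15.0), 90.0) [0.246 0.353 0.   ]
hex_key top 0.49 [361.2, 103.9] 180 ((359.8075866699219, 102.52510070800781), (35.48204803466797, 5.863376140594482), 82.56858825683594) [0.665 0.213 0.   ]
```

View pics/top0.png

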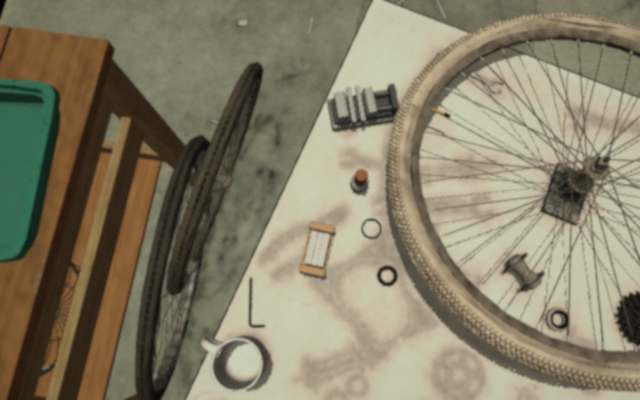

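View pics/scene0.png

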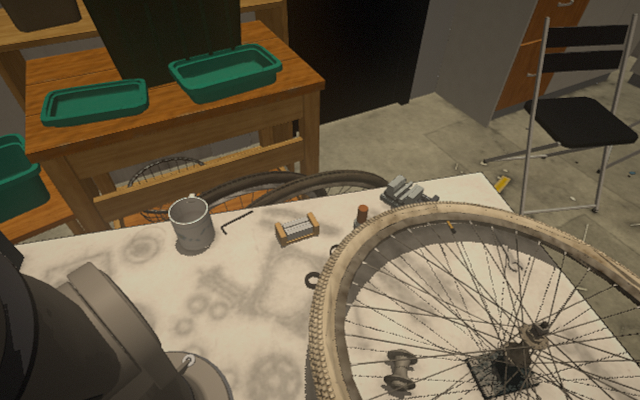

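```bash
cat >> h.py <<'E'
def pose():
    o=bot.get_obs(); return np.array(o['eef_pos']),rot(o['tool_rot'])
def mv(target,xdir):
    "shift cm and turn deg to reach target with tool down, tool x along azimuth xdir (deg)"
    p,M=pose(); a=np.radians(xdir)
    x=np.array([np.cos(a),np.sin(a),0]);z=np.array([0,0,-1.]);G=np.c_[x,np.cross(z,x),z]
    print('turn',np.degrees(R.from_matrix(M.T@G).as_rotvec()).round(2),'shift',(M.T@(np.array(target)-p)*100).round(2))
E
python3 - <<'E'
from h import *
c=bot.camera_info('wrist'); p,M=pose()
print('cam in tool',M.T@(np.array(c['position'])-p), 'axes',(M.T@rot(c['attitude'])).round(3))
def az(a,b,z):
    A,B=at('top',a,z),at('top',b,z); d=B-A; print(A.round(3),B.round(3),np.degrees(np.arctan2(d[1],d[0])).round(1),np.hypot(*d[:2]).round(3))
for n,z in [('cradle',.02),('block',.028),('parallel_a',.04),('vise',.04)]:
    for d in bot.silhouettes(n,'top')[:2]:
        r=cv2.boxPoints(cv2.minAreaRect(cv2.findNonZero(d['region'].astype(np.uint8))))
        e=[(r[i]+r[(i+1)%4])/2 for i in range(4)]
        k=0 if np.linalg.norm(e[0]-e[2])>np.linalg.norm(e[1]-e[3]) else 1
        a,b=sorted([e[k],e[k+2]],key=lambda v:-v[1]); print(n,d['score']); az(a,b,z)
for px,z in [((360,181),.03),((371,228),0),((387,275),0),((256,310),0),((240,362),.05)]: print(px,at('top',px,z).round(3))
mv([.42,.22,.30],10); mv([.42,.22,.30],190)
E
```

```text
cam in tool [ 0.07938675 -0.00018363 -0.12587133] axes [[-0.     0.951  0.31 ]
 [ 1.     0.001 -0.001]
 [-0.001  0.31  -0.951]]
cradle 0.79
[0.321 0.257 0.02 ] [0.416 0.25  0.02 ] -4.5 0.095
block 0.61
[0.337 0.255 0.028] [0.398 0.251 0.028] -3.5 0.061
block 0.57
[0.625 0.271 0.028] [0.672 0.143 0.028] -70.1 0.137
parallel_a 0.67
[0.614 0.205 0.04 ] [0.684 0.226 0.04 ] 16.7 0.074
parallel_a 0.56
[0.607 0.221 0.04 ] [0.678 0.242 0.04 ] 16.9 0.073
vise 0.89
[0.621 0.272 0.04 ] [0.665 0.145 0.04 ] -70.7 0.135
(360, 181) [0.501 0.195 0.03 ]
(371, 228) [0.423 0.161 0.   ]
(387, 275) [0.342 0.121 0.   ]
(256, 310) [0.245 0.344 0.   ]
(240, 362) [0.161 0.349 0.05 ]
turn [0.   0.   4.82] shift [ 46.23 -78.03  -5.17]
turn [-0.0000e+00  1.0000e-02 -1.7518e+02] shift [ 46.23 -78.03  -5.17]
```

```bash
python3 - <<'E'
from h import *
mv([.55,-.2,.30],80)
E
```

```text
turn [  0.     0.   -65.18] shift [ 48.05 -34.1   -5.17]
```

Emit:
{"op": "carry_out", "data": {
  "moves": [
    [[0, 0, -33], [24, -17, -5], 8.5],
    [[0, 0, -65], [48, -34, -5], 8.5],
    [[0, 0, -65], [48, -34, -5], 8.5],
    [[0, 0, -65], [48, -34, -5], 8.5],
    [[0, 0, -65], [48, -34, -5], 8.5]
  ]
}}

```text
t: 1.32
eef_pos: [0.3731, -0.4123, 0.278]
tool_rot: [0.0, 0.825, 0.566, -0.0]
contact_force: [0.5, 0.3, -0.5]
gripper_width: 0.997
```

```bash
python3 - <<'E'
from h import *
print(pose()); mv([.55,-.2,.30],80)
E
```

```text
(array([ 0.37311647, -0.41233313,  0.27803842]), array([[ 3.60256039e-01,  9.32853301e-01,  5.51410185e-04],
       [ 9.32853289e-01, -3.60255547e-01, -8.25953935e-04],
       [-5.71845277e-04,  8.11939698e-04, -9.99999507e-01]]))
turn [  0.04   0.04 -11.12] shift [26.18  8.85 -2.2 ]
```

Emit:
{"op": "carry_out", "data": {
  "moves": [
    [[0, 0, -11], [26, 9, -2], 8.5],
    [[0, 0, -11], [26, 9, -2], 8.5],
    [[0, 0, -11], [26, 9, -2], 8.5],
    [[0, 0, -11], [26, 9, -2], 8.5],
    [[0, 0, -11], [26, 9, -2], 8.5]
  ]
}}

```text
t: 1.95
eef_pos: [0.5534, -0.2004, 0.2982]
tool_rot: [0.0, 0.767, 0.642, 0.001]
contact_force: [-0.1, -0.2, -0.5]
gripper_width: 0.998
```

```bash
python3 - <<'E'
from h import *
print(pose()); mv([.42,.25,.30],175.5)
E
```

```text
(array([ 0.55335257, -0.20044153,  0.29815157]), array([[ 0.17608627,  0.98437296,  0.0018711 ],
       [ 0.98437339, -0.17608886,  0.00132354],
       [ 0.00163234,  0.0016088 , -0.99999737]]))
turn [ 1.500e-01  1.000e-02 -9.564e+01] shift [ 41.99 -21.06  -0.15]
```

Emit:
{"op": "carry_out", "data": {
  "moves": [
    [[0, 0, -11], [6, 0, 0], 8.5],
    [[0, 0, -22], [12, -2, 0], 8.5],
    [[0, 0, -33], [18, -6, 0], 8.5],
    [[0, 0, -44], [24, -10, 0], 8.5],
    [[0, 0, -55], [30, -14, 0], 8.5]
  ]
}}

```text
t: 2.58
eef_pos: [0.4784, 0.0901, 0.2978]
tool_rot: [0.0, 0.394, 0.919, 0.0]
contact_force: [0.7, 0.6, 0.5]
gripper_width: 0.999
```

```bash
python3 - <<'E'
from h import *
print(pose()); mv([.42,.25,.30],175.5)
E
```

```text
(array([0.47844143, 0.09012505, 0.29778065]), array([[-6.89591658e-01,  7.24197811e-01,  9.36009987e-04],
       [ 7.24197906e-01,  6.89592130e-01, -2.94944507e-04],
       [-8.59063287e-04,  4.74465201e-04, -9.99999518e-01]]))
turn [ 1.00e-02  6.00e-02 -4.19e+01] shift [15.61  6.79 -0.23]
```

Emit:
{"op": "carry_out", "data": {
  "moves": [
    [[0, 0, -10.5], [4, 1.7, 0], 8.5],
    [[0, 0, -21], [8, 3.4, 0], 8.5],
    [[0, 0, -31.5], [12, 5.1, 0], 8.5],
    [[0, 0, -42], [15.6, 6.8, 0], 8.5],
    [[0, 0, -42], [15.6, 6.8, 0], 8.5]
  ]
}}

```text
t: 3.2
eef_pos: [0.4204, 0.2518, 0.298]
tool_rot: [0.0, 0.038, 0.999, 0.001]
contact_force: [0.2, -0.5, 0.1]
gripper_width: 0.996
```

```bash
python3 - <<'E'
from h import *
print(pose()[0]); save('wrist','w1')
for n in ['block','cradle','tamper','vise','parallel_a']:
    for d in bot.silhouettes(n,'wrist')[:2]:
        m=d['region'].astype(np.uint8); print(n,round(d['score'],2),d['location'],m.sum(),cv2.boxPoints(cv2.minAreaRect(cv2.findNonZero(m))).round(1).tolist())
E
```

```text
[0.42043108 0.25179683 0.29800252]
tamper 0.63 [289.7, 227.2] 709 [[277.0, 209.0], [300.0, 209.0], [300.0, 246.0], [277.0, 246.0]]
tamper 0.17 [226.9, 114.8] 462 [[211.0, 104.0], [239.0, 104.0], [239.0, 130.0], [211.0, 130.0]]
vise 0.76 [301.9, 304.1] 3036 [[257.0, 299.29998779296875], [337.1000061035156, 269.70001220703125], [354.0, 315.29998779296875], [273.8999938964844, 345.0]]
parallel_a 0.85 [314.7, 310.7] 200 [[299.3999938964844, 294.79998779296875], [305.0, 292.0], [322.79998779296875, 327.6000061035156], [317.20001220703125, 330.3999938964844]]
parallel_a 0.64 [318.9, 306.0] 269 [[308.20001220703125, 289.70001220703125], [315.1000061035156, 286.6000061035156], [332.1000061035156, 325.20001220703125], [325.20001220703125, 328.20001220703125]]
```

View pics/w1.png

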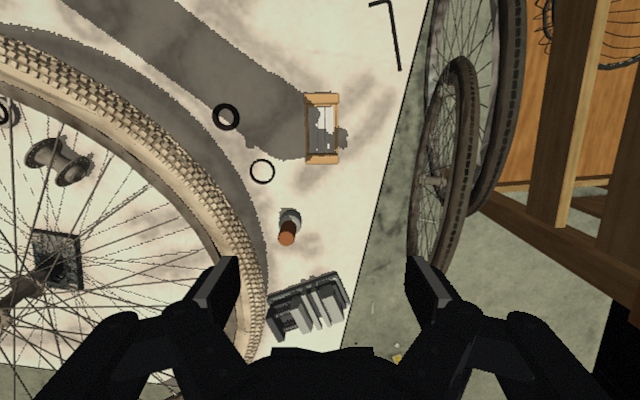

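```bash
python3 - <<'E'
from h import *
for n,P in dict(cradle=[.3685,.253,.02],tamp=[.501,.195,.03],vise=[.645,.22,.04],ring=[.423,.161,0],cup=[.342,.121,0]).items(): print(n,proj('wrist',P).round(1))
im=cv2.imread('pics/w1.png'); 
for a in [(-.046,-.023),(.046,-.023),(.046,.023),(-.046,.023)]:
    t=np.radians(-4.5); c,s=np.cos(t),np.sin(t); P=[.3685+a[0]*c-a[1]*s,.253+a[0]*s+a[1]*c,.009 ]
    print(proj('wrist',P).round(1))
cv2.imwrite('pics/w1c.png',np.hstack([cv2.resize(im[80:180,270:370],None,fx=4,fy=4,interpolation=3),cv2.resize(im[260:360,250:350],None,fx=4,fy=4,interpolation=3)]))
E
```

```text
cradle [[323.  128.1]]
tamp [[291.5 224.1]]
vise [[317.1 308.7]]
ring [[264.8 170.1]]
cup [[228.3 116.2]]
[[305.8  92.6]]
[[307.3 160.5]]
[[339.1 160.2]]
[[339.9  92.3]]
```

View pics/w1c.png

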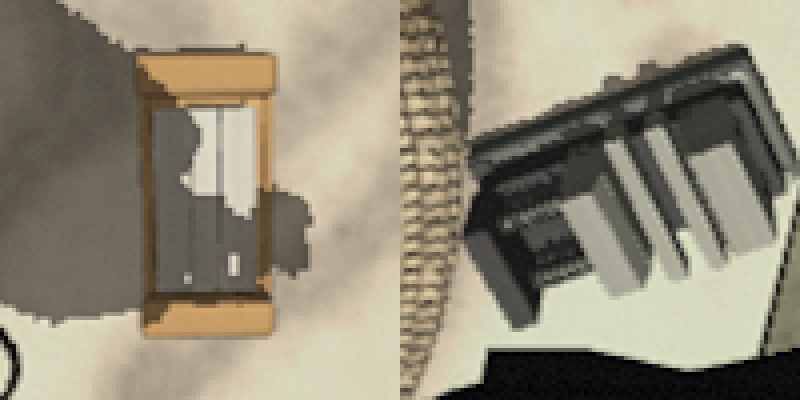

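```bash
python3 - <<'E'
from h import *
def q(pts,z):
    P=np.array([at('wrist',p,z) for p in pts]); d=(P[0]+P[1]-P[2]-P[3])/2; c=P.mean(0)
    print(c.round(4),'az of first->last',np.degrees(np.arctan2(-d[1],-d[0])).round(2),'len',np.linalg.norm(d).round(4),'wid',np.linalg.norm(P[0]-P[1]).round(4))
    return c
q([(304.25,93.75),(338.75,93.75),(305.75,164.2),(338.75,163)],.032)
c=q([(308,106.75),(334.25,106.75),(308.75,153),(334.5,153)],.028)
mv([c[0],c[1],.12],176)
E
```

```text
[0.37   0.2513 0.032 ] az of first->last -4.29 len 0.0898 wid 0.044
[0.3709 0.2506 0.028 ] az of first->last -4.31 len 0.0602 wid 0.0343
turn [-0.04  0.01 -0.91] shift [ 5.18 -0.12 17.74]
```

Emit:
{"op": "carry_out", "data": {
  "moves": [
    [[0, 0, -0.6], [5.1, -0.1, 6], 8.5],
    [[0, 0, -0.6], [5.1, -0.1, 12], 8.5],
    [[0, 0, -0.6], [5.1, -0.1, 17], 8.5],
    [[0, 0, -0.6], [5.1, -0.1, 20], 6],
    [[0, 0, -0.6], [5.1, -0.1, 20], 6]
  ],
  "newtons": 40
}}

```text
t: 4.12
eef_pos: [0.3701, 0.2505, 0.0959]
tool_rot: [-0.002, 0.037, 0.999, -0.001]
contact_force: [0.1, 0.9, 0.9]
gripper_width: 0.7
```

```bash
python3 - <<'E'
from h import *
save('wrist','w2'); mv([.3703,.251,.028],175.7)
p,M=pose()
for n in ['block','cradle']:
    for d in bot.silhouettes(n,'wrist')[:1]:
        b=cv2.boxPoints(cv2.minAreaRect(cv2.findNonZero(d['region'].astype(np.uint8)))); print(n,d['score'],b.round(0).tolist(),at('wrist',b.mean(0),.028))
E
```

```text
turn [-0.04 -0.07  0.11] shift [ 0.06 -0.05  6.94]
block 0.76 [[304.0, 177.0], [351.0, 177.0], [351.0, 258.0], [304.0, 258.0]] [0.36838895 0.25640389 0.028     ]
cradle 0.6 [[294.0, 151.0], [363.0, 151.0], [363.0, 278.0], [294.0, 278.0]] [0.3667644 0.257607  0.028    ]
```

View pics/w2.png

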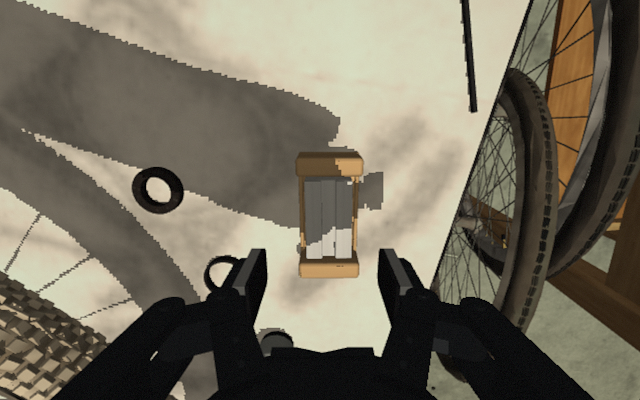

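Emit:
{"op": "carry_out", "data": {
  "moves": [
    [[0, 0, 0], [0.1, 0.4, 3], 6],
    [[0, 0, 0], [0.1, 0.4, 6], 6],
    [[0, 0, 0], [0.1, 0.4, 6.7], 6],
    [[0, 0, 0], [0.1, 0.4, 6.7], 3],
    [[0, 0, 0], [0.1, 0.4, 6.7], 3]
  ],
  "newtons": 40
}}

```text
t: 4.9
eef_pos: [0.3713, 0.2564, 0.032]
tool_rot: [0.001, 0.036, 0.999, 0.0]
contact_force: [-0.1, -0.8, 3.2]
gripper_width: 0.388
```

Emit:
{"op": "carry_out", "data": {
  "moves": [
    [[0, 0, 0], [0, 0, 0], 2],
    [[0, 0, 0], [0, 0, 0], 2],
    [[0, 0, 0], [0, 0, 0], 2],
    [[0, 0, 0], [0, 0, 0], 2]
  ]
}}

```text
t: 5.4
eef_pos: [0.3713, 0.2564, 0.0319]
tool_rot: [0.001, 0.036, 0.999, 0.0]
contact_force: [-0.5, 0.1, 7.0]
gripper_width: 0.385
```

Emit:
{"op": "carry_out", "data": {
  "moves": [
    [[0, 0, 0], [0, 0, -1], 2],
    [[0, 0, 0], [0, 0, -3], 2],
    [[0, 0, 0], [0, 0, -6], 2],
    [[0, 0, 0], [0, 0, -9], 2],
    [[0, 0, 0], [0, 0, -9], 2]
  ]
}}

```text
t: 6.02
eef_pos: [0.3716, 0.2568, 0.1229]
tool_rot: [0.002, 0.036, 0.999, 0.001]
contact_force: [0.6, 0.0, -2.4]
gripper_width: 0.382
```

```bash
python3 - <<'E'
from h import *
print(pose()); save('wrist','w3')
for n in ['block','cradle']:
    for d in bot.silhouettes(n,'wrist')[:2]: print(n,d['score'],d['location'],d['region'].sum())
mv([.45,.27,.12],175.7)
E
```

```text
(array([0.37159973, 0.256821  , 0.12285744]), array([[-0.99733782,  0.07279528,  0.00425794],
       [ 0.07280531,  0.99734363,  0.0022517 ],
       [-0.00408272,  0.0025557 , -0.9999884 ]]))
block 0.92 [321.9, 253.0] 7508
block 0.29 [155.5, 188.3] 1213
cradle 0.79 [318.4, 172.7] 2905
turn [-0.05 -0.02  0.14] shift [-7.86  2.05  0.  ]
```

View pics/w3.png

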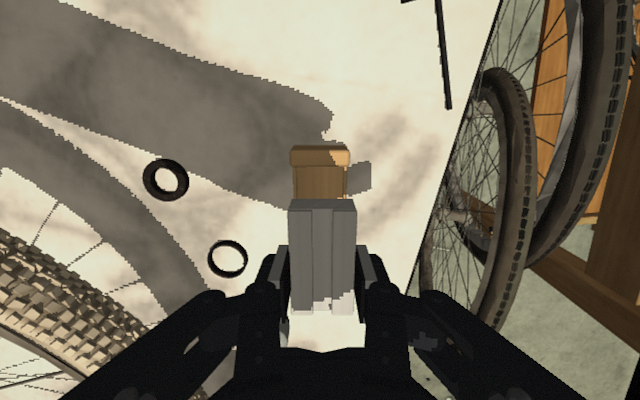

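```bash
python3 - <<'E'
from h import *
print(at('top',(289.5,180),0),at('top',(256,250),0),at('top',(340,75),0))
mv([.495,.27,.10],196)
E
```

```text
[0.49032047 0.32592497 0.        ] [0.3503642  0.36406586 0.        ] [0.71936005 0.26303515 0.        ]
turn [ -0.04  -0.03 -20.16] shift [-12.35   2.38   2.  ]
```

Emit:
{"op": "carry_out", "data": {
  "moves": [
    [[0, 0, -7], [-4, 0.8, 0], 2],
    [[0, 0, -14], [-8, 1.6, 0], 2],
    [[0, 0, -20], [-12.3, 2.4, 2], 2],
    [[0, 0, -20], [-12.3, 2.4, 6], 2],
    [[0, 0, -20], [-12.3, 2.4, 8.5], 2]
  ]
}}

```text
t: 6.8
eef_pos: [0.4936, 0.2699, 0.032]
tool_rot: [-0.002, -0.138, 0.99, -0.001]
contact_force: [-0.2, 0.1, -1.9]
gripper_width: 0.385
```

```bash
python3 - <<'E'
from h import *
print(pose()[0]); mv([.495,.27,.0265],196)
E
```

```text
[0.49361852 0.26985422 0.03204247]
turn [-0.04 -0.25 -0.17] shift [-0.14 -0.02  0.55]
```

Emit:
{"op": "carry_out", "data": {
  "moves": [
    [[0, 0, 0], [0, 0, 0.4], 2],
    [[0, 0, 0], [0, 0, 0.6], 2],
    [[0, 0, 0], [0, 0, 0.7], 2],
    [[0, 0, 0], [0, 0, 0.7], 2]
  ]
}}

```text
t: 7.3
eef_pos: [0.4952, 0.2712, 0.0293]
tool_rot: [0.001, -0.138, 0.99, 0.0]
contact_force: [0.3, -0.3, -2.0]
gripper_width: 0.386
```

Emit:
{"op": "carry_out", "data": {
  "moves": [
    [[0, 0, 0], [0, 0, 0.3], 2],
    [[0, 0, 0], [0, 0, 0.3], 2],
    [[0, 0, 0], [0, 0, 0.3], 2]
  ]
}}

```text
t: 7.68
eef_pos: [0.4952, 0.2712, 0.026]
tool_rot: [0.001, -0.138, 0.99, 0.0]
contact_force: [-0.0, -0.6, 3.5]
gripper_width: 0.386
```

Landed (upward force). Release and rise.

Emit:
{"op": "carry_out", "data": {
  "moves": [
    [[0, 0, 0], [0, 0, 0], 4.5],
    [[0, 0, 0], [0, 0, 0], 6],
    [[0, 0, 0], [0, 0, 0], 6],
    [[0, 0, 0], [0, 0, -4], 6],
    [[0, 0, 0], [0, 0, -9], 7.5]
  ]
}}

```text
t: 8.3
eef_pos: [0.4939, 0.2704, 0.1155]
tool_rot: [-0.001, -0.138, 0.99, -0.0]
contact_force: [0.5, 1.0, 1.4]
gripper_width: 0.876
```

Emit:
{"op": "carry_out", "data": {
  "moves": [
    [[0, 0, 10], [0, 0, -3], 7.5],
    [[0, 0, 20], [0, 0, -3], 7.5],
    [[0, 0, 30], [0, 0, -3], 7.5],
    [[0, 0, 40], [0, 0, -3], 7.5],
    [[0, 0, 50], [0, 0, -3], 7.5]
  ]
}}

```text
t: 8.93
eef_pos: [0.4946, 0.2709, 0.1454]
tool_rot: [-0.0, 0.296, 0.955, -0.0]
contact_force: [0.1, 0.3, 0.1]
gripper_width: 0.877
```

Emit:
{"op": "carry_out", "data": {
  "moves": [
    [[0, 0, 10], [0, 0, 0], 7.5],
    [[0, 0, 20], [0, 0, 0], 7.5],
    [[0, 0, 30], [0, 0, 0], 7.5],
    [[0, 0, 39], [0, 0, 0], 7.5],
    [[0, 0, 39], [0, 0, 0], 7.5]
  ]
}}

```text
t: 9.55
eef_pos: [0.4946, 0.2711, 0.1455]
tool_rot: [0.0, 0.595, 0.804, -0.0]
contact_force: [0.7, 0.4, 1.0]
gripper_width: 0.88
```

```bash
python3 - <<'E'
from h import *
p,M=pose(); print(p,'xaz',np.degrees(np.arctan2(M[1,0],M[0,0]))); save('wrist','w4'); print(proj('wrist',[.4945,.27,.022]))
for n in ['block','tamper','vise','parallel_a']:
    for d in bot.silhouettes(n,'wrist')[:2]:
        print(n,round(d['score'],2),np.round(d['location']),d['region'].sum(),cv2.boxPoints(cv2.minAreaRect(cv2.findNonZero(d['region'].astype(np.uint8)))).round(0).tolist())
E
```

```text
[0.49455771 0.27109946 0.14547374] xaz 106.95986994376815
[[321.62528471 201.15325296]]
block 0.98 [320. 197.] 2763 [[286.0, 177.0], [353.0, 177.0], [353.0, 219.0], [286.0, 219.0]]
tamper 0.66 [306. 276.] 1929 [[290.0, 246.0], [324.0, 246.0], [324.0, 316.0], [290.0, 316.0]]
tamper 0.59 [59. 15.] 1012 [[17.0, 5.0], [124.0, -14.0], [131.0, 24.0], [23.0, 43.0]]
parallel_a 0.66 [473. 287.] 329 [[442.0, 284.0], [503.0, 282.0], [503.0, 290.0], [442.0, 292.0]]
parallel_a 0.56 [475. 299.] 549 [[448.0, 293.0], [499.0, 293.0], [499.0, 306.0], [448.0, 306.0]]
```

View pics/w4.png

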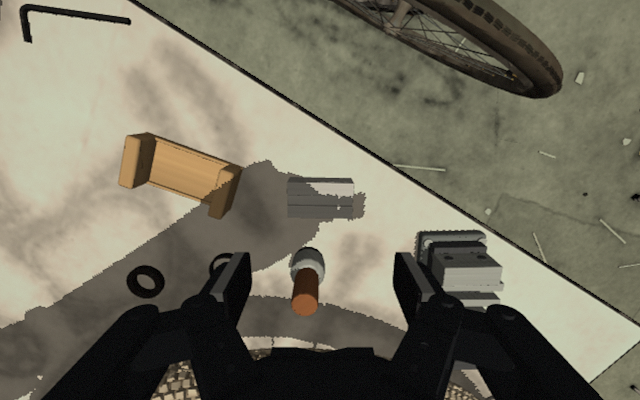

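Emit:
{"op": "carry_out", "data": {
  "moves": [
    [[0, 0, 0], [0, 0, 5], 7.5],
    [[0, 0, 0], [0, 0, 10], 7.5],
    [[0, 0, 0], [0, 0, 12], 7.5],
    [[0, 0, 0], [0, 0, 12.3], 7.5],
    [[0, 0, 0], [0, 0, 12.3], 7.5]
  ]
}}

```text
t: 10.42
eef_pos: [0.4957, 0.2717, 0.0238]
tool_rot: [0.0, 0.596, 0.803, 0.001]
contact_force: [0.1, -0.8, 0.3]
gripper_width: 0.874
```

Emit:
{"op": "carry_out", "data": {
  "moves": [
    [[0, 0, 0], [0, 0, 0.1], 6],
    [[0, 0, 0], [0, 0, 0.1], 5],
    [[0, 0, 0], [0, 0, 0.1], 5],
    [[0, 0, 0], [0, 0, 0.1], 5],
    [[0, 0, 0], [0, 0, 0.1], 5]
  ]
}}

```text
t: 11.05
eef_pos: [0.4956, 0.2716, 0.0233]
tool_rot: [0.001, 0.596, 0.803, 0.001]
contact_force: [-0.9, -0.7, 6.9]
gripper_width: 0.692
```

Emit:
{"op": "carry_out", "data": {
  "moves": [
    [[0, 0, 0], [0, 0, -2], 5],
    [[0, 0, 0], [0, 0, -6], 5],
    [[0, 0, 0], [0, 0, -12], 5],
    [[0, 0, 0], [-3, 5, -15], 5],
    [[0, 0, 0], [-6, 9, -15], 5]
  ]
}}

```text
t: 11.68
eef_pos: [0.6012, 0.2409, 0.1774]
tool_rot: [0.002, 0.595, 0.804, 0.004]
contact_force: [0.7, -0.4, -2.9]
gripper_width: 0.689
```

Emit:
{"op": "carry_out", "data": {
  "moves": [
    [[0, 0, 0], [-5, 4, 0], 5],
    [[0, 0, 0], [-9, 4, 0], 5],
    [[0, 0, 0], [-9, 4, 0], 5],
    [[0, 0, 0], [-9, 4, 0], 5]
  ]
}}

```text
t: 12.18
eef_pos: [0.6623, 0.1657, 0.1727]
tool_rot: [-0.0, 0.596, 0.803, 0.001]
contact_force: [0.0, 0.6, -1.0]
gripper_width: 0.69
```

```bash
python3 - <<'E'
from h import *
o=bot.get_obs(); p,M=pose(); print(p,'xaz',np.degrees(np.arctan2(M[1,0],M[0,0])),o['gripper_width'],M[2].round(4)); im=save('wrist','w5')
for n in ['block','vise','parallel_a']:
    for d in bot.silhouettes(n,'wrist')[:2]:
        print(n,round(d['score'],2),np.round(d['location']),d['region'].sum(),cv2.boxPoints(cv2.minAreaRect(cv2.findNonZero(d['region'].astype(np.uint8)))).round(1).tolist())
E
python3 -c "
import cv2;im=cv2.imread('pics/w5.png');cv2.imwrite('pics/w5c.png',cv2.resize(im[60:360,180:480],None,fx=2,fy=2,interpolation=2))"
```

```text
[0.66231604 0.16569708 0.17269294] xaz 106.86831778807243 0.6902892153217088 [ 1.e-03  8.e-04 -1.e+00]
block 0.71 [323. 263.] 8756 [[261.0, 226.0], [382.0, 226.0], [382.0, 302.0], [261.0, 302.0]]
vise 0.7 [321. 152.] 8164 [[286.0, 71.0], [356.0, 71.0], [356.0, 218.0], [286.0, 218.0]]
parallel_a 0.93 [328. 121.] 733 [[286.0, 126.0], [286.0, 116.0], [367.0, 116.0], [367.0, 126.0]]
parallel_a 0.68 [328. 139.] 837 [[286.0, 135.0], [366.0, 135.0], [366.0, 145.0], [286.0, 145.0]]
```

View pics/w5c.png

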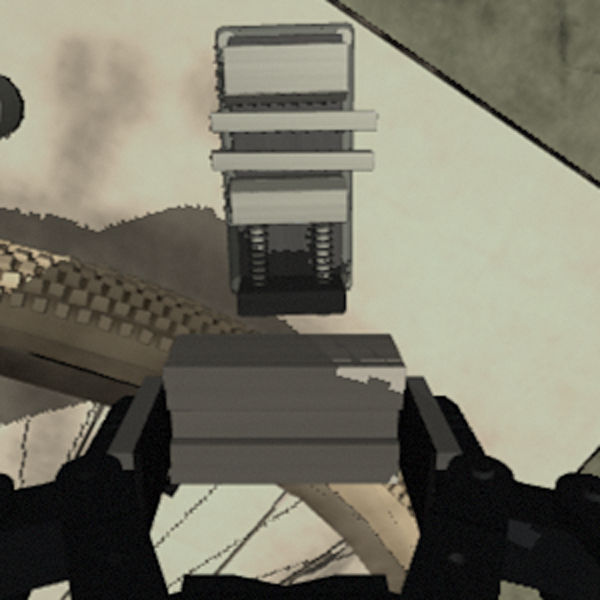

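```bash
python3 - <<'E'
from h import *
p1=(at('wrist',(326.5,121),.04)+at('wrist',(326.5,140),.04))/2
x=at('wrist',(323.6,130),.054)
print('parallels mid',p1,'jaw x mid',x)
im=cv2.imread('pics/w5.png').astype(int).sum(2)//3
print(im[75:180,310].tolist())
az=np.radians(16.9); X=np.array([np.cos(az),np.sin(az),0]);Y=np.array([-np.sin(az),np.cos(az),0])
s=np.array([.646,.2235,0])
for y,z in [(.0206,.054),(.017,.044),(.017,.028),(-.0186,.054),(-.015,.044),(-.015,.028),(-.079,.054),(-.079,.0),(.051,0)]:
    print(y,z,proj('wrist',s+Y*y+[0,0,z]).round(1))
v=lambda P:((P-s)@X*1000,(P-s)@Y*1000)
print(v(p1),v(x), v(pose()[0]))
E
```

```text
parallels mid [0.64794065 0.22639428 0.04      ] jaw x mid [0.64501877 0.22703731 0.054     ]
[109, 111, 101, 68, 77, 76, 69, 104, 163, 169, 165, 165, 165, 166, 164, 162, 165, 171, 168, 165, 163, 162, 164, 162, 161, 160, 159, 160, 158, 160, 149, 108, 75, 64, 65, 65, 61, 61, 75, 73, 78, 124, 166, 163, 163, 161, 160, 160, 158, 153, 118, 57, 73, 75, 72, 73, 74, 75, 73, 69, 55, 103, 164, 160, 159, 159, 156, 157, 158, 144, 101, 72, 68, 50, 73, 101, 93, 92, 95, 92, 110, 147, 159, 157, 160, 161, 160, 158, 156, 151, 153, 155, 154, 150, 148, 151, 134, 51, 51, 76, 112, 118, 35, 80, 120]
0.0206 0.054 [[323.6 108.4]]
0.017 0.044 [[323.5 112.9]]
0.017 0.028 [[323.4 112.7]]
-0.0186 0.054 [[323.4 157. ]]
-0.015 0.044 [[323.4 151. ]]
-0.015 0.028 [[323.3 148.6]]
-0.079 0.054 [[323.2 222.9]]
-0.079 0.0 [[323.  204.3]]
0.051 0 [[323.4  74.9]]
(np.float64(2.6982172435696246), np.float64(2.205136046039496)) (np.float64(0.0894534046259598), np.float64(3.669792514231833)) (np.float64(-1.1456397670391185), np.float64(-58.92588585125339))
```

```bash
python3 - <<'E'
from h import *
p,M=pose(); z=p[2]-.0233+.022
for r in (243,302): print(M.T@(at('wrist',(322.5,r),z)-p)*1000)
for c in (262.5,383): print(M.T@(at('wrist',(c,272),z)-p)*1000)
az=np.radians(16.9); Y=np.array([-np.sin(az),np.cos(az),0])
s=np.array([.646,.2235,0])+Y*.0026; print(s)
mv([*s[:2],.10],106.9)
E
```

```text
[16.9815463   0.29310107  1.31058846]
[-17.19194428   0.30944631   1.2895682 ]
[  0.80004961 -30.0520282    1.28626174]
[ 0.8099413  30.90026885  1.3151314 ]
[0.64524417 0.22598772 0.        ]
turn [ 0.03 -0.04  0.1 ] shift [6.15 0.12 7.21]
```

Emit:
{"op": "carry_out", "data": {
  "moves": [
    [[0, 0, 0], [4, 0.1, 0], 5],
    [[0, 0, 0], [6.2, 0.1, 2], 5],
    [[0, 0, 0], [6.2, 0.1, 6], 5],
    [[0, 0, 0], [6.2, 0.1, 8.2], 5],
    [[0, 0, 0], [6.2, 0.1, 8.2], 5]
  ]
}}

```text
t: 13.0
eef_pos: [0.6445, 0.224, 0.0877]
tool_rot: [-0.001, 0.596, 0.803, -0.002]
contact_force: [-0.3, -0.2, -1.3]
gripper_width: 0.689
```

```bash
python3 - <<'E'
from h import *
save('wrist','w6'); o=bot.get_obs(); print(o['contact_force'],o['gripper_width']); mv([.6452,.2260,.072],106.9)
az=np.radians(16.9); X=np.array([np.cos(az),np.sin(az),0]);Y=np.array([-np.sin(az),np.cos(az),0]); s=np.array([.6452,.2260,0])
for y,z in [(.0206,.054),(-.0186,.054)]: print(proj('wrist',[s+Y*y+X*k+[0,0,z] for k in(-.025,.025)]).round(1).tolist())
im=cv2.imread('pics/w6.png');cv2.imwrite('pics/w6c.png',cv2.resize(im[120:320,200:440],None,fx=3,fy=3,interpolation=2))
E
```

```text
[-0.94535016  0.90508989 -1.69274704] 0.6859435831845924
turn [-0.05  0.01 -0.06] shift [0.16 0.   1.74]
[[280.0, 209.7], [364.0, 209.6]]
[[282.9, 267.6], [361.3, 267.6]]
```

View pics/w6c.png

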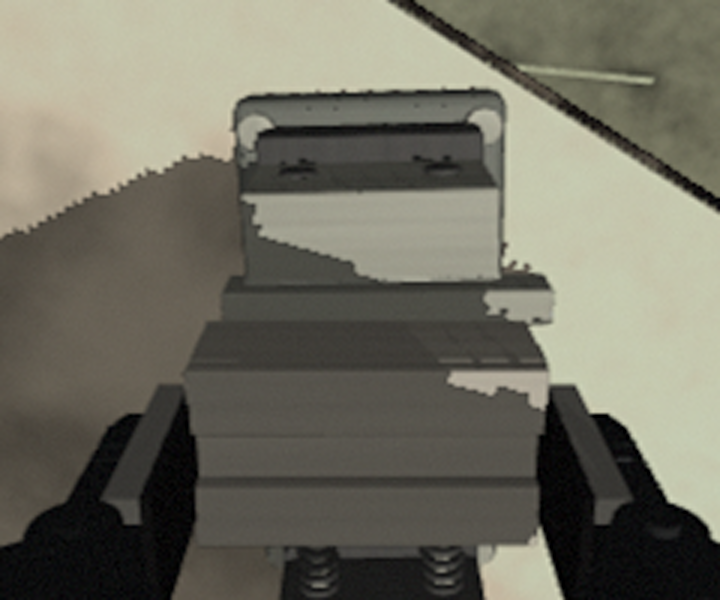

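Emit:
{"op": "carry_out", "data": {
  "moves": [
    [[0, 0, 0], [0, 0.1, 0.4], 5],
    [[0, 0, 0], [0, 0.1, 0.7], 5],
    [[0, 0, 0], [0, 0.1, 0.7], 5]
  ]
}}

```text
t: 13.42
eef_pos: [0.6468, 0.2249, 0.0828]
tool_rot: [0.0, 0.596, 0.803, 0.0]
contact_force: [0.1, 0.3, -1.6]
gripper_width: 0.687
```

```bash
python3 - <<'E'
from h import *
save('wrist','w7'); o=bot.get_obs(); p,M=pose(); print(p,o['contact_force'],M[2].round(4))
az=np.radians(16.9); Y=np.array([-np.sin(az),np.cos(az),0]); 
for y,z in [(.0195,.054),(.0368,.054),(.017,-.0013+p[2]),(.017,p[2]-.0233),(-.017,p[2]-.0013)]: print(y,proj('wrist',[*(p+Y*y)[:2],z]).round(1).tolist())
im=cv2.imread('pics/w7.png');cv2.imwrite('pics/w7c.png',cv2.resize(im[160:320,240:400],None,fx=3.7,fy=3.7,interpolation=2))
g=im.astype(int).sum(2)//3; print(g[165:310,300].tolist())
E
```

```text
[0.64678052 0.22497545 0.08282115] [ 0.39249049  0.04099815 -2.45194805] [-1.e-04  4.e-04 -1.e+00]
0.0195 [[321.9, 217.8]]
0.0368 [[321.9, 188.8]]
0.017 [[321.9, 243.0]]
0.017 [[321.9, 225.5]]
-0.017 [[321.9, 301.7]]
[22, 24, 44, 67, 73, 70, 71, 71, 70, 73, 62, 38, 52, 46, 45, 51, 58, 55, 56, 52, 47, 82, 137, 152, 154, 153, 151, 153, 155, 154, 153, 151, 150, 154, 156, 157, 155, 157, 136, 66, 72, 74, 72, 72, 73, 72, 72, 73, 72, 74, 71, 76, 75, 58, 53, 63, 75, 73, 73, 73, 74, 70, 61, 58, 57, 60, 58, 59, 58, 61, 61, 59, 60, 58, 60, 58, 56, 60, 66, 83, 81, 81, 81, 82, 82, 83, 82, 82, 82, 81, 81, 81, 80, 82, 84, 83, 82, 81, 83, 79, 78, 86, 86, 84, 84, 85, 83, 83, 81, 82, 82, 84, 82, 75, 57, 58, 60, 71, 81, 82, 80, 82, 80, 81, 82, 82, 81, 81, 80, 78, 83, 81, 84, 83, 82, 83, 72, 54, 61, 20, 27, 47, 54, 30, 26]
```

View pics/w7c.png

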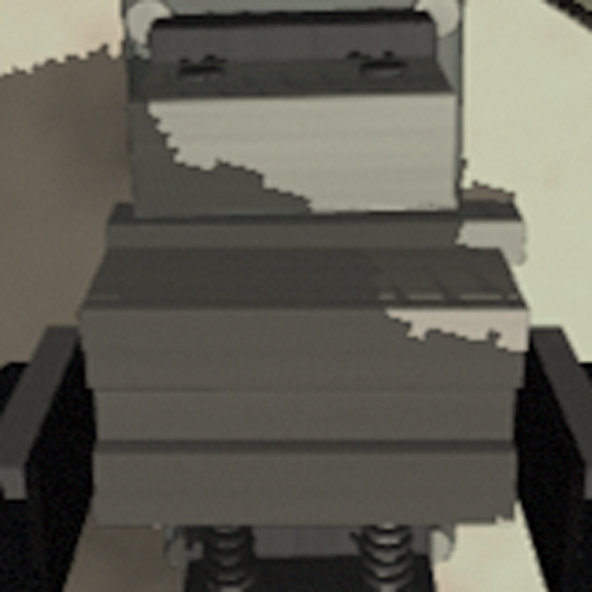

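Emit:
{"op": "carry_out", "data": {
  "moves": [
    [[0, 0, 0], [0, 0, 0.3], 5],
    [[0, 0, 0], [0, 0, 0.5], 5],
    [[0, 0, 0], [0, 0, 0.7], 5],
    [[0, 0, 0], [0, 0, 0.7], 5]
  ]
}}

```text
t: 13.98
eef_pos: [0.6465, 0.225, 0.0752]
tool_rot: [-0.0, 0.596, 0.803, -0.0]
contact_force: [0.5, 0.2, -1.2]
gripper_width: 0.686
```

Emit:
{"op": "carry_out", "data": {
  "moves": [
    [[0, 0, 0], [0, 0, 0.2], 5],
    [[0, 0, 0], [0, 0, 0.3], 5],
    [[0, 0, 0], [0, 0, 0.3], 5]
  ]
}}

```text
t: 14.35
eef_pos: [0.6466, 0.2252, 0.0725]
tool_rot: [-0.0, 0.596, 0.803, 0.0]
contact_force: [-0.1, 0.7, -2.1]
gripper_width: 0.692
```

Emit:
{"op": "carry_out", "data": {
  "moves": [
    [[0, 0, 0], [0, 0, 0.1], 5],
    [[0, 0, 0], [0, 0, 0.2], 5],
    [[0, 0, 0], [0, 0, 0.2], 5]
  ]
}}

```text
t: 14.72
eef_pos: [0.6467, 0.2256, 0.0708]
tool_rot: [-0.0, 0.596, 0.803, 0.0]
contact_force: [-0.7, 1.6, 1.4]
gripper_width: 0.685
```

Emit:
{"op": "carry_out", "data": {
  "moves": [
    [[0, 0, 0], [0, 0, 0], 6.5],
    [[0, 0, 0], [0, 0, 0], 7.5],
    [[0, 0, 0], [0, 0, 0], 7.5],
    [[0, 0, 0], [0, 0, 0], 7.5]
  ]
}}

```text
t: 15.22
eef_pos: [0.6466, 0.2249, 0.0704]
tool_rot: [0.0, 0.596, 0.803, -0.0]
contact_force: [0.5, 0.1, 0.8]
gripper_width: 0.88
```

Emit:
{"op": "carry_out", "data": {
  "moves": [
    [[0, 0, 0], [0, 0, -3], 7.5],
    [[0, 0, 0], [0, 0, -7], 7.5],
    [[0, 0, 0], [-2, 0, -11], 7.5],
    [[0, 0, 0], [-4, 0, -11], 7.5],
    [[0, 0, 0], [-4, 0, -11], 7.5]
  ]
}}

```text
t: 15.85
eef_pos: [0.6587, 0.1837, 0.1797]
tool_rot: [0.0, 0.597, 0.802, -0.001]
contact_force: [-0.7, 0.1, -0.6]
gripper_width: 0.883
```

```bash
python3 - <<'E'
from h import *
p,M=pose(); print(p); im=save('wrist','w8')
for n,z in [('block',.0695),('vise',.05),('tamper',.05)]:
    for d in bot.silhouettes(n,'wrist')[:1]:
        b=cv2.boxPoints(cv2.minAreaRect(cv2.findNonZero(d['region'].astype(np.uint8)))); print(n,round(d['score'],2),b.round(1).tolist(),at('wrist',b.mean(0),z))
im=cv2.imread('pics/w8.png');cv2.imwrite('pics/w8c.png',cv2.resize(im[60:300,160:480],None,fx=2.4,fy=2.4,interpolation=2))
E
```

```text
[0.65873222 0.18371472 0.1797226 ]
vise 0.67 [[286.6000061035156, 93.69999694824219], [351.8999938964844, 91.69999694824219], [356.29998779296875, 231.5], [290.8999938964844, 233.5]] [0.64643227 0.21924548 0.05      ]
tamper 0.76 [[121.30000305175781, 115.5999984741211], [194.39999389648438, 113.19999694824219], [195.60000610351562, 149.3000030517578], [122.5, 151.6999969482422]] [0.50370856 0.20356238 0.05      ]
```

View pics/w8c.png

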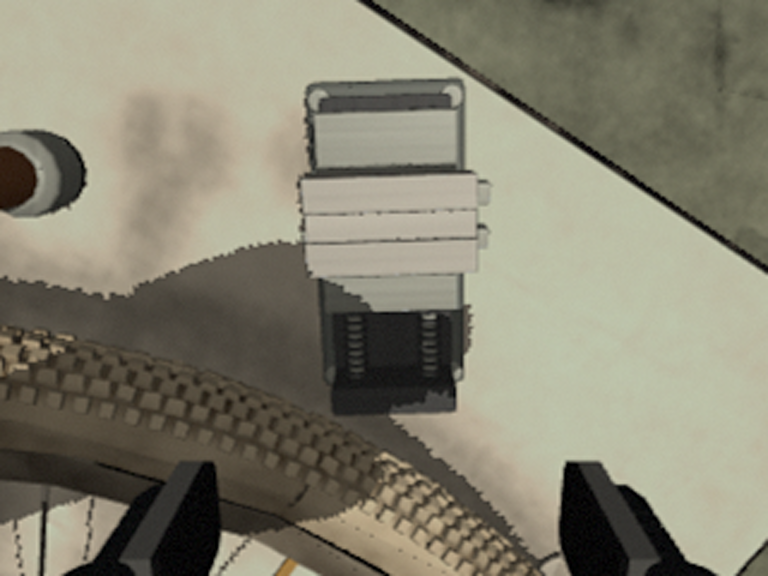

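Emit:
{"op": "carry_out", "data": {
  "moves": [
    [[0, 0, 0], [0, -6, 0], 7.5],
    [[0, 0, 0], [1, -12, 0], 7.5],
    [[0, 0, 0], [2, -14.8, 0], 7.5],
    [[0, 0, 0], [2, -14.8, 0], 7.5],
    [[0, 0, 0], [2, -14.8, 0], 7.5]
  ]
}}

```text
t: 16.68
eef_pos: [0.5113, 0.1636, 0.1805]
tool_rot: [0.0, 0.596, 0.803, 0.0]
contact_force: [0.0, -0.5, 0.2]
gripper_width: 0.879
```

```bash
cat >> h.py <<'E'
def hull(P):
    m=np.zeros((400,640),np.uint8); cv2.fillConvexPoly(m,cv2.convexHull(proj('wrist',P).round().astype(np.int32)),1); return m
def circ(x,y,z,r):
    t=np.linspace(0,2*np.pi,24); return np.c_[x+r*np.cos(t),y+r*np.sin(t),0*t+z]
def tam(x,y,z0=0): return hull(np.r_[circ(x,y,z0,.017),circ(x,y,z0+.028,.017)])|hull(np.r_[circ(x,y,z0+.03,.0115),circ(x,y,z0+.075,.0115)])
def fit_tam(reg,p0,z0=0):
    from scipy.optimize import minimize
    f=lambda p:-(tam(*p,z0)&reg).sum()/(tam(*p,z0)|reg).sum()
    r=minimize(f,p0,method='Nelder-Mead',options=dict(initial_simplex=[np.array(p0),np.array(p0)+[.01,0],np.array(p0)+[0,.01]],xatol=1e-4)); return r.x,-r.fun
E
python3 - <<'E'
from h import *
p,M=pose(); print(p); save('wrist','w9')
for d in bot.silhouettes('tamper','wrist')[:2]:
    g=d['region'].astype(np.uint8); print(d['score'],d['location'],g.sum(),cv2.boundingRect(cv2.findNonZero(g)))
    x,s=fit_tam(g,[.501,.197]); print(x,s); mv([*x,.1],106.9)
E
```

```text
[0.5113185  0.16358961 0.18045764]
0.9 [324.4, 158.1] 1132 (305, 138, 35, 42)
[0.5385 0.1995] -0.0
turn [ 0.02 -0.03 -0.06] shift [2.68 3.61 8.04]
0.71 [236.6, 174.2] 329 (223, 146, 36, 36)
[0.501 0.197] -0.0
turn [ 0.02 -0.03 -0.06] shift [ 3.53 -0.05  8.04]h.py:30: RuntimeWarning: overflow encountered in scalar negative
  f=lambda p:-(tam(*p,z0)&reg).sum()/(tam(*p,z0)|reg).sum()
```

```bash
sed -i 's/f=lambda p:-(\(.*\)).sum()\/(\(.*\)).sum()/f=lambda p:-float((\1).sum())\/float((\2).sum())/' h.py; grep 'f=lambda' h.py
python3 - <<'E'
from h import *
d=bot.silhouettes('tamper','wrist')[0]; g=d['region'].astype(np.uint8)
x,s=fit_tam(g,[.501,.197]); print(x,s,cv2.boundingRect(cv2.findNonZero(tam(*x)))); mv([*x,.1],106.9)
im=cv2.imread('pics/w9.png').astype(int)[:,:,::-1]
o=((im[:,:,0]>im[:,:,2]*1.8)&(im[:,:,0]>60)).astype(np.uint8); o[:110]=0;o[220:]=0;o[:,:270]=0;o[:,380:]=0
print(cv2.boundingRect(cv2.findNonZero(o)),o.sum())
E
```

```text
f=lambda p:-float((tam(*p,z0)&reg).sum())/float((tam(*p,z0)|reg).sum())
[0.50159034 0.19609387] 0.933993399339934 (305, 137, 35, 44)
turn [ 0.01 -0.03 -0.06] shift [ 3.43 -0.01  8.03]
(310, 153, 26, 26) 544
```

Emit:
{"op": "carry_out", "data": {
  "moves": [
    [[0, 0, 0], [2, 0, 3], 6],
    [[0, 0, 0], [3.4, 0, 6], 6],
    [[0, 0, 0], [3.4, 0, 6], 6],
    [[0, 0, 0], [3.4, 0, 6], 6]
  ]
}}

```text
t: 17.32
eef_pos: [0.5019, 0.1953, 0.1211]
tool_rot: [0.0, 0.596, 0.803, 0.0]
contact_force: [0.4, -0.0, -0.2]
gripper_width: 0.705
```

```bash
python3 - <<'E'
from h import *
save('wrist','w10'); p,M=pose(); print(p)
d=bot.silhouettes('tamper','wrist')[0]; g=d['region'].astype(np.uint8); print(d['score'])
x,s=fit_tam(g,[.501,.197]); print(x,s,cv2.boundingRect(cv2.findNonZero(tam(*x))),cv2.boundingRect(cv2.findNonZero(g))); mv([*x,.056],106.9)
E
```

```text
[0.5021268  0.19520993 0.12149994]
0.66
[0.50229078 0.19603658] 0.9066098081023454 (301, 182, 43, 69) (302, 184, 42, 65)
turn [ 0.12  0.01 -0.12] shift [0.08 0.02 6.57]
```

Emit:
{"op": "carry_out", "data": {
  "moves": [
    [[0, 0, 0], [0.1, 0, 3], 6],
    [[0, 0, 0], [0.1, 0, 5.5], 6],
    [[0, 0, 0], [0.1, 0, 6.2], 6],
    [[0, 0, 0], [0.1, 0, 6.3], 6],
    [[0, 0, 0], [0.1, 0, 6.3], 1.5]
  ],
  "newtons": 60
}}

```text
t: 18.05
eef_pos: [0.5014, 0.1967, 0.0586]
tool_rot: [0.001, 0.596, 0.803, 0.001]
contact_force: [-0.9, 0.2, -0.7]
gripper_width: 0.505
```

Emit:
{"op": "carry_out", "data": {
  "moves": [
    [[0, 0, 0], [0, 0, 0], 1.5],
    [[0, 0, 0], [0, 0, 0], 1.5],
    [[0, 0, 0], [0, 0, 0], 1.5],
    [[0, 0, 0], [0, 0, 0], 1.5]
  ]
}}

```text
t: 18.55
eef_pos: [0.5012, 0.1968, 0.0584]
tool_rot: [0.0, 0.596, 0.803, 0.001]
contact_force: [-0.9, -0.7, 6.5]
gripper_width: 0.25
```

Emit:
{"op": "carry_out", "data": {
  "moves": [
    [[0, 0, 0], [0, 0, -3], 1.5],
    [[0, 0, 0], [0, 0, -9], 1.5],
    [[0, 0, 0], [-0.5, 5, -10], 1.5],
    [[0, 0, 0], [-1, 10, -10], 1.5],
    [[0, 0, 0], [-1.5, 14.7, -10], 1.5]
  ]
}}

```text
t: 19.18
eef_pos: [0.6471, 0.2245, 0.1576]
tool_rot: [0.0, 0.596, 0.803, -0.0]
contact_force: [1.1, 0.8, -1.3]
gripper_width: 0.248
```

Emit:
{"op": "carry_out", "data": {
  "moves": [
    [[0, 0, 0], [0, 0, 0], 1.5],
    [[0, 0, 0], [0, 0, 0], 1.5]
  ]
}}

```text
t: 19.42
eef_pos: [0.6445, 0.2247, 0.1566]
tool_rot: [-0.001, 0.596, 0.803, -0.001]
contact_force: [-0.5, 0.9, -1.8]
gripper_width: 0.249
```

```bash
python3 - <<'E'
from h import *
save('wrist','w11'); p,M=pose(); o=bot.get_obs(); print(p,o['contact_force'],o['gripper_width']); mv([.6466,.2250,.128],106.9)
d=bot.silhouettes('tamper','wrist')[0]; g=d['region'].astype(np.uint8); print(d['score'])
x,s=fit_tam(g,p[:2],p[2]-.0584); print('tamper in tool mm',M.T@(np.r_[x,p[2]]-p)*1000,s)
for n,z in [('block',.0695),('vise',.05)]:
    for d in bot.silhouettes(n,'wrist')[:1]: print(n,d['score'],cv2.boundingRect(cv2.findNonZero(d['region'].astype(np.uint8))))
im=cv2.imread('pics/w11.png');cv2.imwrite('pics/w11c.png',cv2.resize(im[100:350,180:460],None,fx=2.4,fy=2.4,interpolation=2))
E
```

```text
[0.64426132 0.22472958 0.15692001] [-0.67488317 -1.00711537 -2.26397765] 0.24830462348901658
turn [-0.11 -0.    0.  ] shift [-0.04  0.24  2.89]
0.9
tamper in tool mm [-8.54813903e-01 -1.19064767e-01  2.15053960e-04] 0.8566440349175558
block 0.59 (286, 186, 77, 47)
vise 0.79 (288, 141, 69, 103)
```

View pics/w11c.png

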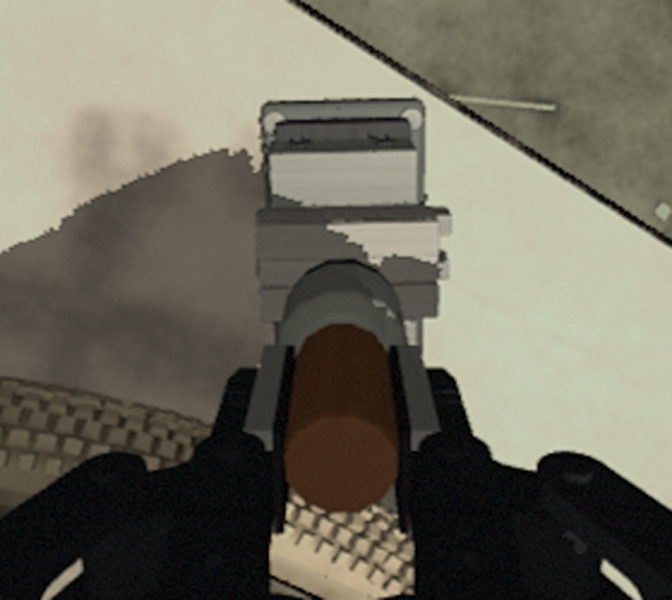

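Emit:
{"op": "carry_out", "data": {
  "moves": [
    [[0, 0, 0], [0, 0.2, 1.2], 1.5],
    [[0, 0, 0], [0, 0.2, 2.2], 1.5],
    [[0, 0, 0], [0, 0.2, 2.4], 1.5],
    [[0, 0, 0], [0, 0.2, 2.4], 1.5]
  ]
}}

```text
t: 20.12
eef_pos: [0.6474, 0.2253, 0.1331]
tool_rot: [-0.0, 0.596, 0.803, -0.0]
contact_force: [-0.2, 0.2, -2.4]
gripper_width: 0.252
```

Emit:
{"op": "carry_out", "data": {
  "moves": [
    [[0, 0, 0], [0, 0, 0.2], 1.5],
    [[0, 0, 0], [0, 0, 0.4], 1.5],
    [[0, 0, 0], [0, 0, 0.4], 1.5]
  ]
}}

```text
t: 20.5
eef_pos: [0.6475, 0.2253, 0.1294]
tool_rot: [-0.0, 0.596, 0.803, -0.0]
contact_force: [-0.3, 0.1, -2.1]
gripper_width: 0.251
```

Emit:
{"op": "carry_out", "data": {
  "moves": [
    [[0, 0, 0], [0, 0, 0.2], 1.5],
    [[0, 0, 0], [0, 0, 0.3], 1.5],
    [[0, 0, 0], [0, 0, 0.3], 1.5]
  ]
}}

```text
t: 20.88
eef_pos: [0.6476, 0.2253, 0.1266]
tool_rot: [0.0, 0.596, 0.803, -0.0]
contact_force: [0.5, 0.4, -1.1]
gripper_width: 0.25
```

Emit:
{"op": "carry_out", "data": {
  "moves": [
    [[0, 0, 0], [0, 0, 0.2], 1.5],
    [[0, 0, 0], [0, 0, 0.2], 1.5]
  ]
}}

```text
t: 21.12
eef_pos: [0.6481, 0.2251, 0.1252]
tool_rot: [0.001, 0.596, 0.803, 0.0]
contact_force: [-0.5, -1.1, 5.2]
gripper_width: 0.249
```

Emit:
{"op": "carry_out", "data": {
  "moves": [
    [[0, 0, 0], [0, 0, 0.2], 1.5],
    [[0, 0, 0], [0, 0, 0.2], 1.5]
  ]
}}

```text
t: 21.38
eef_pos: [0.6483, 0.225, 0.1229]
tool_rot: [0.001, 0.596, 0.803, 0.0]
contact_force: [1.1, -2.9, 2.3]
gripper_width: 0.246
```

Emit:
{"op": "carry_out", "data": {
  "moves": [
    [[0, 0, 0], [0, 0, 0.2], 1.5],
    [[0, 0, 0], [0, 0, 0.2], 1.5]
  ]
}}

```text
t: 21.62
eef_pos: [0.6482, 0.225, 0.1206]
tool_rot: [0.0, 0.596, 0.803, 0.0]
contact_force: [2.8, -2.2, 2.9]
gripper_width: 0.251
```

Emit:
{"op": "carry_out", "data": {
  "moves": [
    [[0, 0, 0], [0, 0, 0.2], 1.5],
    [[0, 0, 0], [0, 0, 0.2], 1.5]
  ]
}}

```text
t: 21.88
eef_pos: [0.6484, 0.2252, 0.1204]
tool_rot: [0.001, 0.596, 0.803, 0.0]
contact_force: [-1.1, -4.1, 14.0]
gripper_width: 0.252
```

Emit:
{"op": "carry_out", "data": {
  "moves": [
    [[0, 0, 0], [0, 0, 0.15], 1.5],
    [[0, 0, 0], [0, 0, 0.15], 1.5]
  ]
}}

```text
t: 22.12
eef_pos: [0.6486, 0.2252, 0.1203]
tool_rot: [0.001, 0.596, 0.803, 0.001]
contact_force: [-4.1, -5.9, 22.9]
gripper_width: 0.249
```

Emit:
{"op": "carry_out", "data": {
  "moves": [
    [[0, 0, 0], [0, 0, 0.1], 1.5],
    [[0, 0, 0], [0, 0, 0.1], 1.5],
    [[0, 0, 0], [0, 0, -0.6], 1.5],
    [[0, 0, 0], [0, 0, -3], 1.5],
    [[0, 0, 0], [0, 0, -5], 1.5]
  ]
}}

```text
t: 22.75
eef_pos: [0.6466, 0.2259, 0.1668]
tool_rot: [-0.001, 0.595, 0.803, -0.0]
contact_force: [-0.0, 0.1, -2.0]
gripper_width: 0.253
```

```bash
python3 - <<'E'
from h import *
p,M=pose(); o=bot.get_obs(); print(p,o['contact_force'],o['gripper_width']); mv([.5012,.2068,.15],106.9)
E
```

```text
[0.64664347 0.2258554  0.16675106] [-0.02810759  0.11132557 -2.00682723] 0.2528266539430834
turn [-0.11 -0.05  0.01] shift [  2.4  -14.47   1.7 ]
```

Emit:
{"op": "carry_out", "data": {
  "moves": [
    [[0, 0, 0], [0.5, -4, 0], 1.5],
    [[0, 0, 0], [1.3, -9, 0], 1.5],
    [[0, 0, 0], [2.4, -14.4, 0], 1.5],
    [[0, 0, 0], [2.4, -14.4, 5], 1.5],
    [[0, 0, 0], [2.4, -14.4, 9.5], 1.5]
  ]
}}

```text
t: 23.38
eef_pos: [0.5025, 0.2068, 0.0718]
tool_rot: [0.0, 0.596, 0.803, 0.001]
contact_force: [1.7, -1.4, -2.6]
gripper_width: 0.249
```

Emit:
{"op": "carry_out", "data": {
  "moves": [
    [[0, 0, 0], [0, 0, 0.3], 1.5],
    [[0, 0, 0], [0, 0, 0.6], 1.5],
    [[0, 0, 0], [0, 0, 0.6], 1.5]
  ]
}}

```text
t: 23.75
eef_pos: [0.5039, 0.2073, 0.0675]
tool_rot: [0.001, 0.596, 0.803, 0.001]
contact_force: [-0.7, 0.5, -1.5]
gripper_width: 0.251
```

Emit:
{"op": "carry_out", "data": {
  "moves": [
    [[0, 0, 0], [0, 0, 0.4], 1.5],
    [[0, 0, 0], [0, 0, 0.7], 1.5],
    [[0, 0, 0], [0, 0, 0.7], 1.5]
  ]
}}

```text
t: 24.12
eef_pos: [0.5027, 0.2064, 0.0589]
tool_rot: [-0.0, 0.596, 0.803, -0.0]
contact_force: [-0.7, 0.6, -2.7]
gripper_width: 0.247
```

Emit:
{"op": "carry_out", "data": {
  "moves": [
    [[0, 0, 0], [0, 0, 0.2], 1.5],
    [[0, 0, 0], [0, 0, 0.2], 1.5]
  ]
}}

```text
t: 24.38
eef_pos: [0.5031, 0.2067, 0.0584]
tool_rot: [0.001, 0.596, 0.803, -0.0]
contact_force: [-3.0, -1.7, 13.2]
gripper_width: 0.251
```

Landed; relieve, release, rise.

Emit:
{"op": "carry_out", "data": {
  "moves": [
    [[0, 0, 0], [0, 0, -0.1], 1.5],
    [[0, 0, 0], [0, 0, -0.1], 3.5],
    [[0, 0, 0], [0, 0, -0.1], 6],
    [[0, 0, 0], [0, 0, -0.1], 6],
    [[0, 0, 0], [0, 0, -0.1], 6]
  ]
}}

```text
t: 25.0
eef_pos: [0.5028, 0.2065, 0.0579]
tool_rot: [-0.0, 0.596, 0.803, -0.0]
contact_force: [-0.8, 0.4, -0.4]
gripper_width: 0.701
```

Emit:
{"op": "carry_out", "data": {
  "moves": [
    [[0, 0, 0], [0, 0, -4], 6],
    [[0, 0, 0], [0, 0, -9], 7],
    [[0, 0, 0], [0, 5, -12], 7],
    [[0, 0, 0], [-2, 10, -12], 7],
    [[0, 0, 0], [-6, 13, -12], 7]
  ]
}}

```text
t: 25.62
eef_pos: [0.6463, 0.1891, 0.1788]
tool_rot: [0.0, 0.594, 0.804, 0.001]
contact_force: [-0.5, -0.5, 0.1]
gripper_width: 0.821
```

Emit:
{"op": "carry_out", "data": {
  "moves": [
    [[0, 0, 0], [0, 0, 0], 7],
    [[0, 0, 0], [0, 0, 0], 7]
  ]
}}

```text
t: 25.88
eef_pos: [0.644, 0.1871, 0.1775]
tool_rot: [-0.001, 0.596, 0.803, -0.0]
contact_force: [-0.2, 1.4, -0.6]
gripper_width: 0.82
```

```bash
python3 - <<'E'
from h import *
from scipy.optimize import minimize
save('wrist','w12'); p,M=pose(); print(p)
d=bot.silhouettes('tamper','wrist')
if d:
    g=d[0]['region'].astype(np.uint8); print('tamper',d[0]['score'],fit_tam(g,[.503,.207]))
d=bot.silhouettes('block','wrist')[0]; g=d['region'].astype(np.uint8); print('block',d['score'],cv2.boundingRect(cv2.findNonZero(g)))
def blk(q,z0):
    c,s=np.cos(q[2]),np.sin(q[2]); return hull([[q[0]+a*c-b*s,q[1]+a*s+b*c,z] for a in(-.03,.03) for b in(-.017,.017) for z in(z0+.014,z0+.022)])
for z0 in(.04,.047):
    f=lambda q:-float((blk(q,z0)&g).sum())/float((blk(q,z0)|g).sum())
    q0=np.array([.6466,.2255,.295]); r=minimize(f,q0,method='Nelder-Mead',options=dict(initial_simplex=[q0,q0+[.006,0,0],q0+[0,.006,0],q0+[0,0,.06]]))
    print(z0,r.x[:2],np.degrees(r.x[2]),-r.fun)
im=bot.read_camera('scene')
for n in ['tamper','spacer_ring','bearing_cup','hex_key']:
  for a in bot.silhouettes(n,'scene')[:1]:
    b=cv2.boundingRect(cv2.findNonZero(a['region'].astype(np.uint8))); print(n,a['score'],b,at('scene',a['location'],0).round(3))
bot.read_camera('top')
for n in ['tamper','spacer_ring','bearing_cup','hex_key']:
  for a in bot.silhouettes(n,'top')[:1]: print(n,a['score'],a['location'])
E
```

```text
[0.64353234 0.18781243 0.17778259]
tamper 0.84 (array([0.50281493, 0.20752928]), np.float64(0.8957669549385525))Traceback (most recent call last):
  File "<stdin>", line 7, in <module>
IndexError: list index out of range
```

```bash
python3 - <<'E'
from h import *
im=save('wrist','w13').astype(int).sum(2)//3
az=np.radians(16.9);X=np.array([np.cos(az),np.sin(az),0])
for z in(.062,.0695):
    c=np.array([.6475,.2255,z]); print(z,proj('wrist',[c-X*.03,c+X*.03]).round(1).tolist())
r=int(proj('wrist',[.6475,.2255,.062])[0,1])
for k in(-8,8): print(r+k,im[r+k,275:300].tolist(),im[r+k,350:378].tolist())
b=bot.silhouettes('block','wrist'); print(len(b))
for cam in('scene','top'):
  bot.read_camera(cam)
  for n in ['block','tamper','spacer_ring','bearing_cup','hex_key']:
    for a in bot.silhouettes(n,cam)[:1]: print(cam,n,round(a['score'],2),a['location'],at(cam,a['location'],0).round(3))
E
```

```text
0.062 [[304.0, 163.8], [374.6, 163.9]]
0.0695 [[303.4, 165.4], [376.2, 165.5]]
155 [177, 178, 178, 179, 179, 178, 179, 179, 178, 179, 178, 178, 176, 179, 176, 177, 179, 176, 177, 175, 177, 175, 174, 177, 133] [174, 175, 174, 175, 175, 176, 175, 175, 174, 175, 173, 174, 174, 175, 175, 174, 177, 174, 175, 174, 176, 175, 175, 179, 165, 151, 153, 152]
171 [92, 90, 89, 91, 91, 89, 91, 89, 91, 89, 89, 91, 89, 89, 91, 91, 88, 91, 91, 88, 86, 85, 83, 84, 85] [134, 139, 140, 146, 152, 153, 156, 159, 161, 160, 161, 161, 163, 164, 163, 165, 167, 170, 167, 165, 166, 169, 168, 165, 158, 153, 152, 150]
0
scene block 0.93 [405.0, 188.3] [0.682 0.261 0.   ]
scene tamper 0.8 [357.6, 215.2] [0.521 0.237 0.   ]
scene bearing_cup 0.63 [309.7, 278.6] [0.338 0.131 0.   ]
scene hex_key 0.43 [225.6, 221.8] [0.233 0.362 0.   ]
top block 0.81 [354.6, 99.3] [0.672 0.227 0.   ]
top tamper 0.74 [356.8, 181.7] [0.507 0.199 0.   ]
top spacer_ring 0.53 [377.3, 231.1] [0.419 0.149 0.   ]
top bearing_cup 0.47 [386.4, 277.4] [0.338 0.122 0.   ]
top hex_key 0.58 [251.3, 309.1] [0.246 0.353 0.   ]
```

```bash
python3 - <<'E'
from h import *
im=cv2.imread('pics/w13.png').astype(int).sum(2)//3
for r in range(138,192,4): print(r,im[r,294:312].tolist(),im[r,366:386].tolist())
w=cv2.imread('pics/w8.png').astype(int).sum(2)//3
for r in (136,144,152,164,170): print('w8',r,w[r,278:296].tolist(),w[r,350:368].tolist())
E
```

```text
138 [154, 154, 156, 156, 154, 150, 148, 151, 110, 59, 60, 46, 47, 71, 131, 155, 154, 152] [106, 149, 183, 182, 181, 182, 183, 180, 180, 180, 183, 181, 181, 180, 181, 181, 181, 183, 184, 182]
142 [156, 159, 155, 153, 152, 140, 128, 99, 59, 44, 67, 67, 49, 54, 60, 64, 62, 61] [59, 51, 51, 51, 64, 110, 151, 176, 186, 183, 182, 183, 183, 183, 182, 183, 182, 181, 181, 180]
146 [165, 164, 162, 163, 126, 72, 72, 62, 48, 98, 131, 135, 134, 139, 141, 141, 144, 144] [175, 174, 175, 175, 175, 175, 175, 172, 168, 126, 92, 99, 126, 167, 182, 181, 181, 181, 180, 178]
150 [168, 170, 170, 129, 77, 71, 88, 86, 65, 100, 154, 172, 171, 171, 172, 172, 171, 172] [174, 175, 175, 174, 173, 174, 174, 173, 159, 153, 161, 160, 153, 168, 182, 184, 182, 180, 181, 181]
154 [176, 175, 175, 174, 174, 128, 124, 144, 99, 76, 144, 172, 167, 166, 167, 167, 169, 168] [175, 175, 174, 175, 175, 175, 174, 176, 163, 150, 154, 155, 165, 178, 182, 182, 182, 183, 182, 182]
158 [181, 179, 180, 178, 181, 156, 105, 85, 88, 77, 141, 176, 171, 172, 169, 173, 172, 172] [154, 149, 159, 164, 162, 147, 149, 164, 168, 176, 183, 183, 18
[... 1740 characters left out ...]
5, 117, 102, 145, 173, 167, 168, 169, 170, 170, 169, 170, 167] [177, 177, 177, 177, 177, 177, 177, 177, 167, 151, 149, 147, 147, 155, 176, 181, 182, 182]
w8 152 [181, 179, 179, 180, 181, 181, 183, 140, 70, 146, 183, 178, 177, 177, 175, 177, 178, 175] [175, 175, 174, 174, 176, 175, 175, 174, 147, 149, 168, 170, 181, 184, 182, 182, 181, 183]
w8 164 [91, 90, 89, 90, 90, 88, 90, 90, 66, 128, 167, 169, 168, 166, 166, 167, 166, 167] [171, 172, 171, 171, 171, 172, 173, 175, 159, 166, 187, 183, 182, 183, 182, 184, 183, 182]
w8 170 [90, 89, 90, 88, 90, 88, 88, 89, 87, 74, 134, 167, 164, 164, 164, 165, 165, 167] [172, 174, 173, 173, 172, 172, 172, 175, 158, 165, 184, 181, 179, 180, 179, 180, 181, 182]
```

```bash
python3 -c "
from station import bot
print(bot.get_obs()['t'],bot.get_obs()['contact_force']); print(bot.hand_in())"
```

```text
26.725 [-0.23656689 -0.44161178  0.129348  ]
the job is handed in; nothing more can be done
None
```

I lifted the block out of the cradle, set it on the table and let go. I then took it again by its ends and rested it in the vise mouth, about 7.5 mm proud. With the tamper I pressed it down until it stopped, stood the tamper back on the bare table, and handed in at about 27 s of the 66 s allowed. `hand_in` gave no verdict.

**Last checks:**
- **Block height:** it stopped moving at 14–23 N with its top at 61.9 mm, worked out from the gripper height (62 mm is home). In the final wrist image the top face is about 70 px long. The model predicts 70.6 px home and 72.8 px proud.
- **Level and contact:** I did not measure the block's tilt or its contact with the parallels separately. I infer both from that firm stop under the flat foot.
- **Parallels:** their ends stick out about evenly at both ends of the block.
- **Tamper:** its outline fits an upright one at (0.503, 0.208), with an overlap of 0.90.
- **Bystanders:** the ring, cup and hex key were found within about 15 mm of their first positions, which is about the detector's own scatter. The arm did not go near them.

**What failed or disagreed:**
- The detector could not find the block in the final wrist picture, so I checked its edges by pixel brightness instead. The scene and top cameras did detect it at the vise.
- The scene camera did not find the ring at the end, so its position rests on the top view alone.
- An early, distant wrist view put the vise mouth about 4 mm to one side of where two closer views and the top camera put it. I used the closer views, and the block went in without catching.

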